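Hang the spanner carrier on both hooks

ROBOT

A 7-joint arm with a two-finger parallel gripper is mounted at the origin on the work surface. World frame = base frame: x ahead of the robot, y to its left, z up, the work surface at z = 0. Lengths are in mm, angles in rad, forces in N, time in s.
With the tool pointing down it reaches from about 400 to 875 mm from the base axis. Payload 4.4 kg.
Tool frame: the origin (TCP) lies at the very end of the fingers, on their centre line; the grasp point (between the pads) lies 19 mm behind it (grip_depth is the distance from the TCP to the grasp point, in mm); z points along the fingers, y is the direction in which the jaws open and shut (so a half turn about z gives the same grasp; the last joint's range is limited). The gripper opens to 85 mm and grips with 20 to 120 N. Pads are 22 mm wide; open, the fingers measure 114 mm over their backs; the gripper's body (76 mm by 85 mm) begins 54 mm behind the grasp point. The pads swing forward as they close: fully open they stand 13 mm farther back than shut.
Start: joints at [-1.412, 0.628, 0.038, 1.517, -0.027, 0.996, -0.02], TCP at [144.867, 633.665, 231.313] pointing down, gripper open.
Joint ranges: [-3.06, 3.06], [-0.37, 2.12], [-1.25, 1.32], [0.18, 2.47], [-1.1, 4.24], [0.23, 1.98], [-2.94, 2.94]. Speed limits (rad/s): [2.57, 2.57, 3.14, 3.14, 3.14, 3.14, 3.14].

INTERFACE

Orientations are given as [roll, pitch, yaw] about the fixed x, y, z axes, in that order (R = Rz(yaw) Ry(pitch) Rx(roll)).
In Python, from cell import read_state, get_image, finish_job, recognise, outline_of, grip_depth gives the robot as it stands. The module is installed in compiled form; this text tells all that it offers.
- The arm moves only by the tool send_rows, never from a script. Its argument "rows" is a list of rows, each a list of 5 numbers: the gripper command: -1 is shut, 1 is fully open, values between are in proportion, then the shift along the tool's x, y, z in m, then the turn about the tool's z in rad. In form: [[claw, tx, ty, tz, roll], ...]. A call has 1 to 12 rows; each row shifts and turns the pose as measured when the row begins, along the tool's axes as they then stand; what a row does not reach is not made up. A row lasts 1/12 s, in which the tool goes at most 41.7 mm and 7.16 degrees, less where a joint would pass 70% of its speed; a pose out of reach is approached as far as the arm can. A call with a gripper value outside its range is refused whole. The fingers move at their own pace and stop on an object; the grip force is fixed at half the most. Time passes only in rows, so rows that do not move let the fingers close. It gives the time, the measured TCP pose, the force and the opening at its end, in the units of the state.
- read_state(): the state, without advancing time (a new reading comes with each control period).
- get_image(name): name is "scene" or "top" or "wrist"; returns a dict with "image" (420x560x3 uint8, blue, green, red), "z_map" (420x560 float32, mm along the optical axis (not along the pixel's ray), 0 where there is no reading), "K" (3x3 intrinsics, pixels), "R" (3x3) and "t" (3): a world point X has camera coordinates R X + t; the wrist camera has in their place "tool_from_camera" (4x4, takes a point from camera to tool coordinates, whose origin is the TCP and whose axes are the flange's). Camera axes: x right, y down, z forward; pixel columns grow to the right and rows downward; lengths in mm; the calibration is good to about 2 mm. The wrist camera is an equidistant fisheye: a pixel r from the principal point sees the ray r / f radians off the axis. A picture is of the moment at which its call begins: read the wrist's pose just before it.
- finish_job(): hands the job in, once; it reports no verdict.
Trained networks look in a picture, given as the dict that the camera call returned (one of the last four; its "shot" number tells which), for a name from the list of things; names that differ only in an ending like _2 or _b are one class to them, and where a whole thing is asked for, a point or a joint stands for the part that bears it (a point fixed in the world has none). Each returns a list of dicts, best first, with "score" (0 to 1); they miss things now and then, are a little off and sometimes report something else, mostly with a low value. They report only what shows in the picture. A call takes as long as a camera call.
- recognise(picture, query): "box" ([left, top, right, bottom] in pixels, round what is visible of it).
- outline_of(picture, query): "mask" (420x560 bool, what is visible of it) and "box" ([left, top, right, bottom] in pixels, round what is visible of it).
The state is a dict: "clock": time; "qpos": joint angles; "qd": joint speeds; "tau": joint torques, N m; "eef_pos": TCP position; "tool_rot": TCP orientation; "force": force on the tool from outside, world axes, zero at the start; "torque": the same for the moment, N m; "width": finger opening in mm.
Only numpy, scipy, OpenCV 4.12 (cv2) and the standard library are available. Lean on these libraries where they do the work, as an engineer would, in place of code of your own. Each camera call takes 0.05 s, during which the arm holds its last target.

TASK

Lift the steel spanner carrier out of its grooved wooden block and hang it by its top bar on the two hooks of the low stand, feeling gently sideways along the hooks until both notches drop over them. Let go only once both ends are fully home, never force the bar, and leave the other things on the bench where they are.

Things in the scene. Friction and masses are not known exactly. Their poses are not given: they have to be found in the camera images.
- carrier_grip (a point): Spanner carrier: bare steel T-shaped frame, 0.34 to 0.58 kg, 10 mm thick (its x), 124 mm high, top bar 300 mm long (its y) and 34 mm high. This point: middle of the bar, 17 mm below its top edge, 107 mm above the carrier's lowest edge. Grasp here from above, across the thickness. z is up. Starts upright in the block; either way round may be hung.
- carrier_left (a point): Point of the carrier's bar 145 mm from the middle towards its +y end, at carrier_grip's height. In the bar's underside (17 mm below these points) are two square notches, 12 mm wide (y) and 12 mm deep, centred 110 mm either side of the middle.
- carrier_right (a point): Point of the carrier's bar 145 mm from the middle towards its -y end, at carrier_grip's height. Below the bar's middle hangs the carrier's open frame, 130 mm wide (y), 90 mm high, with three spanners fixed in it; it goes down between the hooks.
- block: Wooden block, 110 x 170 x 50 mm, fixed, with a 12 mm wide, 34 mm deep groove along its y through the middle, in which the carrier's lower edge stands. Origin: centre of its underside. The carrier comes out straight up.
- stand: Low grey steel stand, fixed, 396 mm wide (its y), carrying two dark steel hooks 220 mm apart. Origin: on the bench at mid width, straight below the line, along the stand's y, where the bar hangs. Rail and posts stand 40 to 66 mm to the -x side of that line; between the posts the rail is up to 108 mm high, posts 120 mm.
- hang_line (a point): Point fixed on the stand, 150 mm above its origin: height of the tops of the hook arms. Each hook is a level arm along x, 8 mm wide (y), with upturned lips at x = -14 mm (16 mm high) and x = +14 mm (14 mm high); the carrier's bar lies across both arms between the lips, along y. Keep the force between carrier and stand under 40 N.
- stand_mid (a point): Same point as hang_line. The pair of hooks was clamped by hand: its middle lies anywhere from 18 mm to the -y side to 18 mm to the +y side of this point; this shift is not measured, so feel for it. If the notches miss the hooks the bar rests with carrier_grip 17 mm above this point; with both notches over the hooks it sinks 12 mm lower, to 5 mm above: fully home.
- tape_roll: Bystander: roll of masking tape, 100 mm across, 25 mm high, beyond the block (+x). Leave alone.
- wrench: Bystander: a spanner lying flat in front of the block (-x). Leave alone.
- primer: Bystander: closed metal jar, 56 mm across, 75 mm high, beyond the stand (+x). Leave alone.
- driver: Bystander: screwdriver lying at the far side of the bench. Leave alone.
- sanding_block: Bystander: cork sanding block, 70 x 120 x 35 mm, at the far side. Leave alone.
- cleaner: Bystander: white bottle, 64 mm across, 160 mm high, at the far side. Leave alone.
- spool: Bystander: grey cylinder 44 mm across, 50 mm high, in front of the robot, between block and stand. Leave alone.

How it is judged:
By the outcome, as a careful person would: the job done as asked, in the order asked, and still so for the second after the job is handed in, with the robot touching nothing.
It also fails if it takes over 69 s, if anything falls off the work surface, if the arm or the gripper's body presses on something with over 40 N, if the wrist force passes 120 N, or if a joint passes its speed limit or range.

## Working session

There is one attempt and no reset: what is moved stays moved. The work goes in short steps, Python scripts to look and compute and a tool call to move; the robot and the scene stay as the last step left them, time stands still between calls to the robot, and variables do not carry over. Pictures are saved under pics/ and viewed, and the job is handed in when it is done.

Besides the shell and the picture viewer there is one more tool, called as a command line: name --pt "numbers of a row" for each row, then --argument value for the rest. send_rows: Moves the arm, as the interface text tells. Its arguments: {"type":"object","properties":{"rows":{"type":"array"}},"required":["rows"]}

```bash
mkdir -p pics; python3 - <<'E'
from cell import *
import cv2
s=read_state(); print({k:s[k] for k in s})
print(grip_depth)
for n in ["scene","top"]:
    p=get_image(n); cv2.imwrite(f"pics/{n}0.png",p["image"])
    print(n,p["K"].tolist(),p["R"].tolist(),p["t"].tolist())
    for q in ["carrier_grip","block","stand"]:
        print(q,[(r["box"],round(r["score"],2)) for r in recognise(p,q)][:3])
E
```

```text
{'clock': 0.0, 'qpos': array([-1.41179339,  0.62931287,  0.03838436,  1.51836799, -0.02699157,
        0.99628948, -0.01998405]), 'qd': array([ 4.24083705e-05,  4.54848415e-04, -9.09494320e-05,  1.94247646e-03,
       -6.32606258e-04, -2.22941146e-03, -2.94121218e-04]), 'tau': array([-6.67113709e-04, -5.63398540e+01,  1.22636843e+00, -1.93438804e+01,
        1.10927687e-02,  1.08393034e-02, -4.18325342e-06]), 'eef_pos': array([144.69719195, 633.05432342, 230.40958501]), 'tool_rot': array([-3.13973097e+00, -3.99878942e-06,  2.91685684e+00]), 'force': array([ 0.19593043,  0.15860588, -0.70764997]), 'torque': array([ 0.00269278, -0.00395316,  0.02798754]), 'width': 85.73648366848025}
18.700000000000003
scene [[517.530585981217, 0.0, 274.17199648762966], [0.0, 517.530585981217, 205.2000227563914], [0.0, 0.0, 1.0]] [[-0.8914302121185267, 0.45315321132875075, -0.002084222818975526], [0.24346781103492304, 0.4750537530848114, -0.8456047283866727], [-0.3821983803107774, -0.7543050435616058, -0.5338054883057524]] [540.5684703467241, -17.420325342140284, 1386.9293653626867]
carrier_grip [([337.8, 225.0, 444.6, 339.1], 0.66), ([228.1, 125.3, 341.0, 242.8], 0.46)]
block [([329.1, 273.6, 429.7, 364.4], 0.88)]
stand [([223.4, 123.5, 341.4, 241.3], 0.57)]
top [[385.93351991043147, 0.0, 283.37037568097566], [0.0, 385.93351991043147, 203.52277608948663], [0.0, 0.0, 1.0]] [[-0.0026213909138761864, -0.9993926642464603, 0.03474810728713627], [-0.9949895189420244, -0.0008662300927618874, -0.09997553121111817], [0.09994491235273313, -0.03483607750290034, -0.9943829555050792]] [-33.70150434852824, 592.82548260855, 860.2168014592613]
carrier_grip [([64.0, 233.0, 217.0, 239.3], 0.7)]
block [([110.4, 214.9, 198.9, 262.2], 0.7)]
stand [([292.2, 226.4, 485.6, 296.2], 0.88)]
```

View pics/scene0.png

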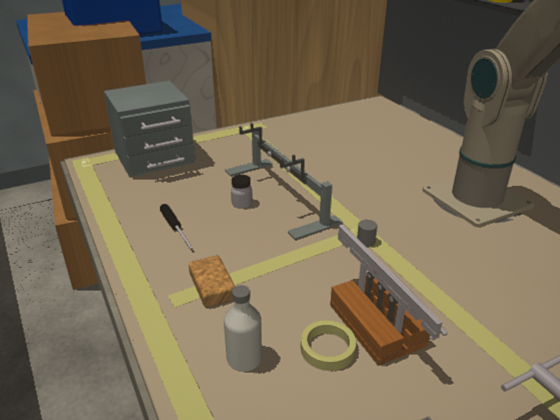

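View pics/top0.png

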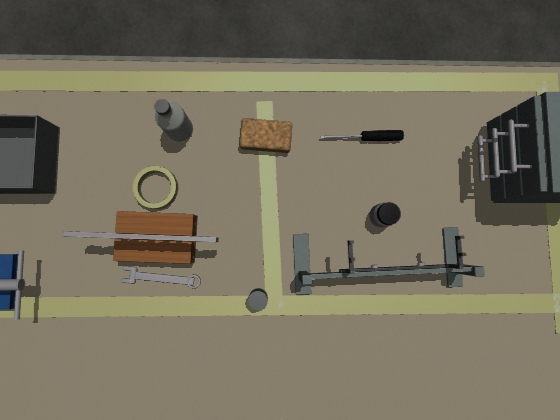

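The top view shows the carrier bar from (64,234) to (215,239), the block at about (155,238), the stand rail from (305,276) to (480,270), and the hooks at about columns 350 and 459. The spool is at (258,299). Next I'll measure these in 3D.

```bash
cat > h.py <<'E'
from cell import *
import numpy as np, cv2
def cloud(p):
    z=p["z_map"]; K=p["K"]; v,u=np.mgrid[0:z.shape[0],0:z.shape[1]]
    c=np.stack([(u-K[0,2])/K[0,0]*z,(v-K[1,2])/K[1,1]*z,z],-1)
    w=(c-p["t"])@p["R"]; w[z<=0]=np.nan
    return w
E
python3 - <<'E'
from h import *
p=get_image("top"); w=cloud(p); im=p["image"]
cv2.imwrite("pics/t_car.png",cv2.resize(im[200:280,50:230],None,fx=4,fy=4,interpolation=cv2.INTER_CUBIC))
cv2.imwrite("pics/t_st.png",cv2.resize(im[215:305,285:495],None,fx=3.8,fy=3.8,interpolation=cv2.INTER_CUBIC))
# carrier bar
sub=w[205:265,55:230].reshape(-1,3); sub=sub[(sub[:,2]>115)&(sub[:,2]<170)]
def line(P,n):
    print(n,len(P),"min",P.min(0).round(1),"max",P.max(0).round(1),"med",np.median(P,0).round(1))
    a=np.polyfit(P[:,1],P[:,0],1); print(" slope x/y",a)
line(sub,"bar")
st=w[215:305,285:500]
for lo,hi in [(140,175),(113,128),(90,113),(2,15)]:
    P=st.reshape(-1,3); m=(P[:,2]>lo)&(P[:,2]<hi); 
    if m.any(): line(P[m],f"stand z{lo}-{hi}")
uu=np.argwhere((st[...,2]>140)&(st[...,2]<175))
for r,c in uu: print((c+285,r+215),st[r,c].round(0),end=';')
print()
for q in ["block","stand","spool","carrier_grip"]:
  o=outline_of(p,q)
  if o:
    P=w[o[0]["mask"]]; P=P[~np.isnan(P[:,0])]; line(P,q+str(o[0]["score"]))
    Q=P[P[:,2]>np.percentile(P[:,2],90)-10]; line(Q,q+" top")
E
```

```text
bar 779 min [506.7 104.2 120.8] max [527.1 403.7 143.3] med [516.8 253.8 139.2]
 slope x/y [4.05953042e-02 5.06121883e+02]
stand z140-175 384 min [ 442.5 -389.   140.4] max [ 515.5 -158.3  167.8] med [ 480.2 -378.6  149.4]
 slope x/y [-3.82922158e-02  4.69537372e+02]
stand z113-128 213 min [ 418.9 -447.2  113.1] max [456.5 -68.6 127.6] med [ 437.1 -380.7  119.1]
 slope x/y [-4.19791637e-02  4.25874394e+02]
stand z90-113 1249 min [ 420.4 -443.7   90. ] max [459.4 -68.2 112.1] med [ 443.6 -264.1  106.3]
 slope x/y [-3.95275023e-02  4.33444743e+02]
stand z2-15 2487 min [ 357.3 -551.7    2. ] max [568.2 -38.5  15. ] med [ 463.8 -272.4    5.5]
 slope x/y [-1.72741617e-02  4.53803877e+02]
(np.int64(455), np.int64(236)) [ 516. -377.  146.];(np.int64(456), np.int64(236)) [ 515. -378.  149.];(np.int64(457), np.int64(236)) [ 515. -378.  152.];(np.int64(458), np.int64(236)) [ 515. -379.  155.];(np.int64(459), np.int64(236)) [ 515. -378.  161.];(np.int64(460), np.int64(236)) [ 515. -379.  163.];(np.int64(461), np.int64(236)) [ 515. -380.  165.];(np.int64(462), np.int64(236)) [ 515. -382.  164.];
[... 19548 characters left out ...]
67197e-02  4.48935969e+02]
stand top 385 min [ 442.5 -389.   131.7] max [ 515.5 -158.4  167.8] med [ 479.9 -378.7  149.3]
 slope x/y [-3.89940539e-02  4.68503320e+02]
spool0.88 390 min [347.5   1.1  -4.2] max [398.8  47.5  54.2] med [379.7  22.8  48.9]
 slope x/y [-1.92665259e-02  3.79472930e+02]
spool top 319 min [356.1   3.   41.4] max [398.7  44.9  54.2] med [377.6  24.9  49.3]
 slope x/y [-6.63579941e-03  3.77558069e+02]
carrier_grip0.97 896 min [505.  104.2  -5. ] max [533.6 477.8 143.3] med [516.9 256.5 138.9]
 slope x/y [4.09548156e-02 5.06134569e+02]
carrier_grip top 773 min [506.7 104.2 133.6] max [527.1 403.7 143.3] med [516.8 254.7 139.2]
 slope x/y [4.06215638e-02 5.06105808e+02]
```

```bash
python3 - <<'E'
from h import *
p=get_image("scene"); w=cloud(p); im=p["image"]
cv2.imwrite("pics/s_st.png",cv2.resize(im[110:250,210:360],None,fx=4.2,fy=4.2,interpolation=cv2.INTER_CUBIC))
cv2.imwrite("pics/s_c.png",cv2.resize(im[220:370,320:450],None,fx=4,fy=4,interpolation=cv2.INTER_CUBIC))
P=w[220:345,330:450].reshape(-1,3); m=(P[:,2]>115)&(P[:,2]<170);P=P[m]
print(P.min(0),P.max(0),np.median(P,0)); print(np.polyfit(P[:,1],P[:,0],1))
st=w[110:250,210:350]; m=(st[...,2]>138)&(st[...,2]<175)
for r,c in np.argwhere(m): print((c+210,r+110),st[r,c].round(0),end=';')
E
```

```text
[505.92811511 104.63613218 115.01820073] [528.47216684 407.20961223 143.05495689] [520.44546605 285.97197513 133.24655527]
[3.76928009e-02 5.09692493e+02]
(np.int64(251), np.int64(123)) [ 479. -388.  164.];(np.int64(252), np.int64(123)) [ 478. -384.  165.];(np.int64(251), np.int64(124)) [ 481. -384.  163.];(np.int64(253), np.int64(124)) [ 477. -380.  164.];(np.int64(251), np.int64(125)) [ 482. -383.  161.];(np.int64(252), np.int64(125)) [ 480. -380.  161.];(np.int64(253), np.int64(125)) [ 479. -375.  163.];(np.int64(240), np.int64(126)) [ 513. -386.  163.];(np.int64(241), np.int64(126)) [ 512. -381.  164.];(np.int64(251), np.int64(126)) [ 482. -382.  158.];(np.int64(252), np.int64(126)) [ 481. -378.  159.];(np.int64(253), np.int64(126)) [ 477. -382.  157.];(np.int64(239), np.int64(127)) [ 517. -384.  161.];(np.int64(240), np.int64(127)) [ 516. -379.  163.];(np.int64(241), np.int64(127)) [ 514. -377.  164.];(np.int64(242), np.int64(127)) [ 511. -378.  162.];(np.int64(251), np.int64(127)) [ 485. -378.  157.];(np.int64(252), np.int64(127)) [ 480. -381.  155.];(np.int64(253), np.int64(12
[... 15194 characters left out ...]
nt64(231)) [514. 130. 140.];(np.int64(347), np.int64(231)) [511. 129. 139.];(np.int64(348), np.int64(231)) [510. 132. 140.];(np.int64(349), np.int64(231)) [509. 133. 141.];(np.int64(346), np.int64(232)) [516. 133. 140.];(np.int64(348), np.int64(232)) [511. 133. 139.];(np.int64(346), np.int64(233)) [518. 136. 140.];(np.int64(347), np.int64(233)) [516. 137. 141.];(np.int64(348), np.int64(233)) [514. 137. 140.];(np.int64(349), np.int64(233)) [514. 140. 142.];(np.int64(347), np.int64(234)) [516. 138. 139.];(np.int64(348), np.int64(234)) [515. 139. 139.];(np.int64(349), np.int64(234)) [513. 139. 139.];(np.int64(348), np.int64(235)) [518. 144. 141.];(np.int64(349), np.int64(235)) [515. 143. 140.];
```

```bash
cat >> h.py <<'E'
from scipy.spatial.transform import Rotation as Ro
def T():
    s=read_state(); return s["eef_pos"],Ro.from_euler("xyz",s["tool_rot"]),s
def rows(target,yaw,claw,n,n_turn=None):
    """print n rows towards target (mm), interpolated, in tool axes"""
    p,R,s=T(); y0=s["tool_rot"][2]; dy=(yaw-y0+np.pi)%(2*np.pi)-np.pi
    nt=n_turn or n; d=(np.array(target)-p)/n
    out=[]
    y=y0
    for i in range(n):
        Rr=Ro.from_euler("xyz",[np.pi,0,y]); t=Rr.inv().apply(d)/1000
        r=-dy/nt if i<nt else 0
        out.append([claw]+t.round(4).tolist()+[round(float(r),3)]); y-=r
    print("from",p.round(1),s["tool_rot"].round(3),"d",(d*n).round(1),"dyaw",round(dy,3)); print(out)
def loc(dx,dy,yaw=None):
    pass
E
python3 - <<'E'
from h import *
p=get_image("top"); w=cloud(p); m=w[...,2]>60
im=p["image"]; 
for (a,b,c,d) in [(250,330,0,40),(100,200,0,60),(90,140,150,200)]:
    P=w[a:b,c:d].reshape(-1,3); P=P[~np.isnan(P[:,0])]; i=P[:,2].argmax(); print(P[i].round(0),P.min(0).round(0),P.max(0).round(0))
rows([516.5,254,200],1.530,1,16,14)
E
```

```text
[415. 515. 105.] [310. 507.  -6.] [489. 617. 105.]
[647. 499.  93.] [606. 489.  -6.] [847. 643.  93.]
[772. 208. 163.] [744. 167.  -6.] [875. 289. 163.]
from [144.8 633.7 231.3] [ 3.142 -0.     2.917] d [ 371.7 -379.7  -31.3] dyaw -1.387
[[1, -0.0279, -0.018, 0.002, 0.099], [1, -0.0296, -0.0151, 0.002, 0.099], [1, -0.0309, -0.0121, 0.002, 0.099], [1, -0.032, -0.009, 0.002, 0.099], [1, -0.0327, -0.0058, 0.002, 0.099], [1, -0.0331, -0.0025, 0.002, 0.099], [1, -0.0332, 0.0008, 0.002, 0.099], [1, -0.033, 0.004, 0.002, 0.099], [1, -0.0324, 0.0073, 0.002, 0.099], [1, -0.0315, 0.0105, 0.002, 0.099], [1, -0.0303, 0.0135, 0.002, 0.099], [1, -0.0288, 0.0165, 0.002, 0.099], [1, -0.0271, 0.0192, 0.002, 0.099], [1, -0.025, 0.0218, 0.002, 0.099], [1, -0.0228, 0.0242, 0.002, 0.0], [1, -0.0228, 0.0242, 0.002, 0.0]]
```

View pics/t_st.png

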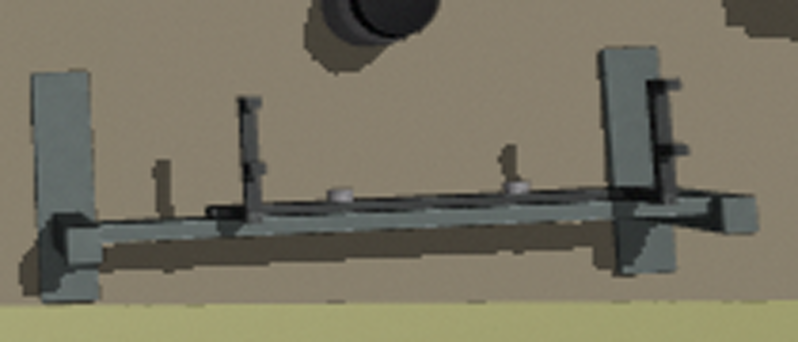

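View pics/s_c.png

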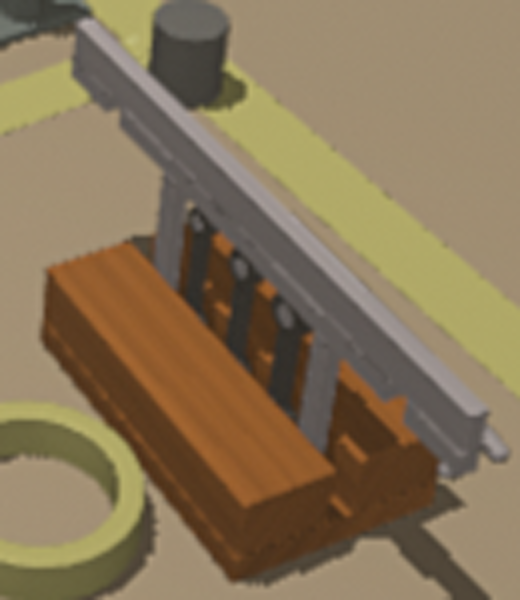

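The crops show two dark hooks with upturned lips, shifted towards the stand's -y side (image right). The carrier stands upright in the groove, and the bar's middle is clear for the grasp. From the depth readings, the hooks' middle is about (492.4, -273) at z 150, with stand yaw +0.04. The bar's middle is about (516.5, 254) with its top at z 140.

send_rows --pt "1 -0.028 -0.018 0.001 0.1" --pt "1 -0.03 -0.015 0.001 0.1" --pt "1 -0.031 -0.012 0.001 0.1" --pt "1 -0.032 -0.009 0.001 0.1" --pt "1 -0.033 -0.006 0.001 0.1" --pt "1 -0.033 -0.002 0.001 0.1" --pt "1 -0.033 0.001 0.001 0.1" --pt "1 -0.033 0.004 0.001 0.1" --pt "1 -0.032 0.007 0.001 0.1" --pt "1 -0.031 0.01 0.001 0.1" --pt "1 -0.03 0.013 0.001 0.1" --pt "1 -0.029 0.016 0.001 0.1"

```text
clock: 1.75
eef_pos: [418.4, 341.2, 217.0]
tool_rot: [-3.139, -0.013, 1.679]
force: [1.1, -0.4, 0.5]
width: 85.7
```

```bash
python3 -c "
from h import *
rows([516.5,254,200],1.530,1,6)"
```

```text
from [418.4 341.2 217. ] [-3.139 -0.013  1.679] d [ 98.1 -87.2 -17. ] dyaw -0.149
[[1, -0.0162, 0.0147, 0.0028, 0.025], [1, -0.0158, 0.0151, 0.0028, 0.025], [1, -0.0155, 0.0155, 0.0028, 0.025], [1, -0.0151, 0.0158, 0.0028, 0.025], [1, -0.0147, 0.0162, 0.0028, 0.025], [1, -0.0143, 0.0166, 0.0028, 0.025]]
```

send_rows --pt "1 -0.023 0.022 0 0.035" --pt "1 -0.022 0.022 0 0.035" --pt "1 -0.021 0.022 0 0.035" --pt "1 -0.016 0.02 0 0.035" --pt "1 0 0.005 0 0" --pt "1 0 0 0 0"

```text
clock: 2.25
eef_pos: [523.7, 250.8, 217.1]
tool_rot: [3.14, -0.01, 1.516]
force: [-0.3, 0.1, -0.3]
width: 85.3
```

```bash
python3 - <<'E'
from h import *
p,R,s=T()
print(p,s["tool_rot"],s["qpos"].round(2))
w=get_image("wrist"); cv2.imwrite("pics/w1.png",w["image"]); print(w["K"],w["tool_from_camera"])
for f in ["recognise"]: print(recognise(w,"carrier_grip"))
rows([516.5,254,104],1.530,1,6)
E
```

```text
[523.71836744 250.76886889 217.06955389] [ 3.13984377 -0.01005395  1.51562506] [-0.75  0.57  0.41  1.75 -0.3   0.88 -0.26]
[[325.1922621    0.         277.69028492]
 [  0.         325.1922621  206.04463399]
 [  0.           0.           1.        ]] [[ 3.14219988e-04 -9.56462510e-01 -2.91855047e-01  7.36794384e+01]
 [ 9.99999831e-01  4.43170481e-04 -3.75720810e-04 -4.09309734e-01]
 [ 4.88704411e-04 -2.91854880e-01  9.56462488e-01 -1.42643626e+02]
 [ 0.00000000e+00  0.00000000e+00  0.00000000e+00  1.00000000e+00]]
[{'box': [257.0, 0.0, 280.6, 358.5], 'score': 0.84}]
from [522.1 251.6 217. ] [ 3.141 -0.01   1.518] d [  -5.6    2.4 -113. ] dyaw 0.012
[[1, 0.0004, -0.001, 0.0188, -0.002], [1, 0.0004, -0.001, 0.0188, -0.002], [1, 0.0004, -0.001, 0.0188, -0.002], [1, 0.0004, -0.001, 0.0188, -0.002], [1, 0.0004, -0.001, 0.0188, -0.002], [1, 0.0004, -0.0009, 0.0188, -0.002]]
```

View pics/w1.png

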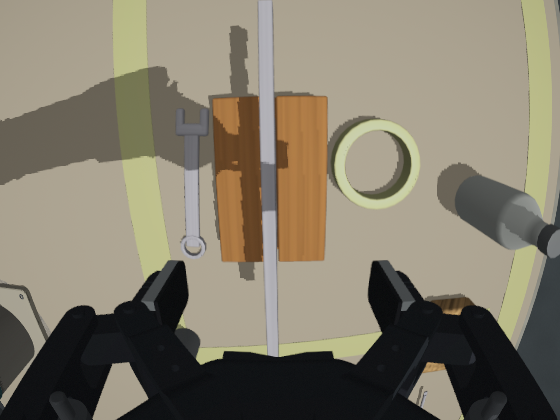

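The wrist view shows the bar running between the open fingers at about column 268, with the block and tape roll clear of them. I'll measure the bar in this image as a check.

```bash
cat >> h.py <<'E'
def wcloud(w,p,R):
    z=w["z_map"].astype(float); K=w["K"]; v,u=np.mgrid[0:420,0:560]
    a=(u-K[0,2])/K[0,0]; b=(v-K[1,2])/K[1,1]; th=np.hypot(a,b); k=np.tan(th)/np.maximum(th,1e-9)
    c=np.stack([a*k*z,b*k*z,z],-1); M=w["tool_from_camera"]
    t=c@M[:3,:3].T+M[:3,3]; W=R.apply(t.reshape(-1,3)).reshape(t.shape)+p; W[z<=0]=np.nan
    return W
E
python3 - <<'E'
from h import *
p,R,s=T(); w=get_image("wrist"); W=wcloud(w,p,R)
P=W[20:330,250:285].reshape(-1,3); P=P[(P[:,2]>128)&(P[:,2]<155)]
print(len(P),P.min(0),P.max(0),np.median(P,0)); a=np.polyfit(P[:,1],P[:,0],1); print(a,np.polyval(a,254),np.polyval(a,200))
rows([516.5,254,104],1.530,1,6)
E
```

```text
4325 [508.2151747  150.82921679 128.58643643] [527.06646075 389.66598053 142.87909975] [517.76281353 287.20134323 139.9948605 ]
[3.92753318e-02 5.06667595e+02] 516.6435296038114 514.5226616844074
from [521.3 252.6 216.9] [-3.141 -0.01   1.519] d [  -4.8    1.4 -112.9] dyaw 0.011
[[1, 0.0002, -0.0008, 0.0188, -0.002], [1, 0.0002, -0.0008, 0.0188, -0.002], [1, 0.0002, -0.0008, 0.0188, -0.002], [1, 0.0002, -0.0008, 0.0188, -0.002], [1, 0.0002, -0.0008, 0.0188, -0.002], [1, 0.0002, -0.0008, 0.0188, -0.002]]
```

send_rows --pt "1 0 -0.003 0.02 -0.005" --pt "1 0 -0.002 0.025 -0.004" --pt "1 0 -0.001 0.025 0" --pt "1 0 0 0.02 0" --pt "1 0 0 0.01 0" --pt "1 0 0 0 0" --pt "1 0 0 0 0"

```text
clock: 2.98
eef_pos: [507.7, 266.5, 115.3]
tool_rot: [-3.139, -0.019, 1.548]
force: [1.0, -0.3, 1.3]
width: 85.0
```

```bash
python3 -c "
from h import *
rows([516.6,254,104],1.531,1,1)"
```

```text
from [507.7 266.5 115.3] [-3.139 -0.019  1.548] d [  8.9 -12.5 -11.3] dyaw -0.017
[[1, -0.0123, 0.0092, 0.0113, 0.017]]
```

send_rows --pt "1 -0.006 0.004 0.002 0.008" --pt "1 -0.006 0.004 0.002 0.006" --pt "1 0 0 0.003 0" --pt "1 0 0 0.002 0"

```text
clock: 3.32
eef_pos: [518.0, 255.3, 109.3]
tool_rot: [3.138, -0.022, 1.535]
force: [-0.6, 0.5, -0.2]
width: 85.2
```

```bash
python3 -c "
from h import *
rows([516.6,254,104],1.531,1,1)"
```

```text
from [518.  255.3 109.3] [ 3.138 -0.022  1.535] d [-1.4 -1.3 -5.3] dyaw -0.004
[[1, -0.0014, -0.0014, 0.0053, 0.004]]
```

send_rows --pt "1 -0.001 -0.001 0.003 0.002" --pt "1 0 0 0.002 0.002" --pt "1 0 0 0.001 0" --pt "1 0 0 0 0"

```text
clock: 3.65
eef_pos: [517.9, 253.7, 103.5]
tool_rot: [3.137, -0.023, 1.529]
force: [-0.7, -0.4, 0.2]
width: 85.3
```

```bash
python3 -c "
from h import *
rows([516.6,254,104],1.531,1,1)"
```

```text
from [517.9 253.7 103.5] [ 3.137 -0.023  1.529] d [-1.3  0.3  0.5] dyaw 0.002
[[1, 0.0002, -0.0013, -0.0005, -0.002]]
```

send_rows --pt "1 0 -0.001 0 0" --pt "-1 0 0 0 0" --pt "-1 0 0 0 0" --pt "-1 0 0 0 0" --pt "-1 0 0 0 0" --pt "-1 0 0 0 0" --pt "-1 0 0 0 0" --pt "-1 0 0 0 0"

```text
clock: 4.32
eef_pos: [516.9, 254.4, 103.7]
tool_rot: [3.137, -0.023, 1.53]
force: [0.3, -0.2, 0.8]
width: 9.4
```

```bash
python3 -c "
from h import *
rows([516.6,254,160],1.531,-1,5);print(read_state()['width'],read_state()['force'],read_state()['torque'])"
```

```text
from [516.9 254.4 103.7] [ 3.137 -0.023  1.53 ] d [-0.3 -0.4 56.3] dyaw 0.001
[[-1, -0.0001, -0.0001, -0.0113, -0.0], [-1, -0.0001, -0.0001, -0.0113, -0.0], [-1, -0.0001, -0.0001, -0.0113, -0.0], [-1, -0.0001, -0.0001, -0.0113, -0.0], [-1, -0.0001, -0.0001, -0.0113, -0.0]]
9.445762623957963 [ 0.28219721 -0.17619354  0.80212373] [-0.11120077 -0.05449607  0.00520551]
```

send_rows --pt "-1 0 0 -0.004 0" --pt "-1 0 0 -0.005 0" --pt "-1 0 0 -0.006 0" --pt "-1 0 0 -0.006 0"

```text
clock: 4.65
eef_pos: [515.8, 252.7, 123.3]
tool_rot: [3.139, -0.02, 1.53]
force: [1.2, -0.0, -5.9]
width: 9.2
```

```bash
python3 -c "
from h import *
rows([516.6,254,160],1.531,-1,5);print(read_state()['width'],read_state()['force'],read_state()['torque'])"
```

```text
from [515.8 252.7 123.3] [ 3.139 -0.02   1.53 ] d [ 0.8  1.3 36.7] dyaw 0.001
[[-1, 0.0003, 0.0001, -0.0073, -0.0], [-1, 0.0003, 0.0001, -0.0073, -0.0], [-1, 0.0003, 0.0001, -0.0073, -0.0], [-1, 0.0003, 0.0001, -0.0073, -0.0], [-1, 0.0003, 0.0001, -0.0073, -0.0]]
9.248373501299294 [ 1.23983307 -0.04778549 -5.93610171] [-0.08984971 -0.41703439  0.0502191 ]
```

send_rows --pt "-1 0 0.0008 -0.006 0" --pt "-1 0 0.0004 -0.007 0" --pt "-1 0 0 -0.008 0" --pt "-1 0 0 -0.015 0" --pt "-1 0 0 -0.025 0" --pt "-1 0 0 -0.03 0" --pt "-1 0 0 -0.03 0" --pt "-1 0 0 -0.03 0" --pt "-1 0 0 -0.02 0" --pt "-1 0 0 -0.005 0"

```text
clock: 5.48
eef_pos: [509.7, 247.0, 310.3]
tool_rot: [-3.129, -0.016, 1.528]
force: [0.9, 0.3, -5.4]
width: 9.5
```

```bash
python3 - <<'E'
from h import *
print(read_state()['qpos'].round(2),read_state()['force'].round(1))
p=get_image("scene"); cv2.imwrite("pics/s2.png",p["image"])
rows([492.4,-273,285],1.610,-1,18)
E
```

```text
[-0.78  0.46  0.45  1.66 -0.24  1.09 -0.3 ] [ 0.9  0.3 -5.4]
from [509.9 247.  310.1] [-3.13  -0.016  1.529] d [ -17.5 -520.   -25.1] dyaw 0.081
[[-1, -0.0289, 0.0003, 0.0014, -0.005], [-1, -0.0289, 0.0001, 0.0014, -0.005], [-1, -0.0289, -0.0, 0.0014, -0.005], [-1, -0.0289, -0.0001, 0.0014, -0.005], [-1, -0.0289, -0.0003, 0.0014, -0.005], [-1, -0.0289, -0.0004, 0.0014, -0.005], [-1, -0.0289, -0.0005, 0.0014, -0.005], [-1, -0.0289, -0.0007, 0.0014, -0.005], [-1, -0.0289, -0.0008, 0.0014, -0.005], [-1, -0.0289, -0.0009, 0.0014, -0.005], [-1, -0.0289, -0.0011, 0.0014, -0.005], [-1, -0.0289, -0.0012, 0.0014, -0.005], [-1, -0.0289, -0.0013, 0.0014, -0.005], [-1, -0.0289, -0.0014, 0.0014, -0.005], [-1, -0.0289, -0.0016, 0.0014, -0.005], [-1, -0.0289, -0.0017, 0.0014, -0.005], [-1, -0.0288, -0.0018, 0.0014, -0.005], [-1, -0.0288, -0.002, 0.0014, -0.005]]
```

View pics/s2.png

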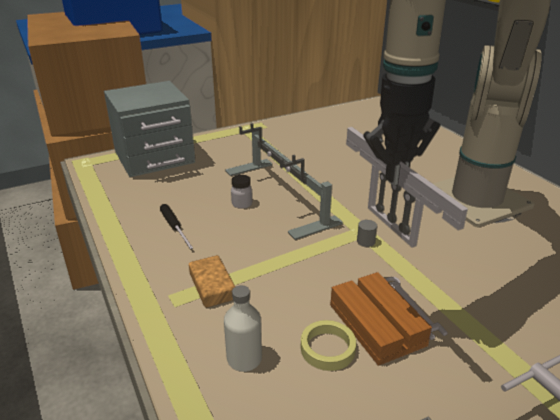

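The carrier is held level at the bar's middle and has come clear of the block. Nothing else has moved. Next I'll carry it across at this height.

send_rows --pt "-1 -0.012 0 0 -0.004" --pt "-1 -0.022 0 0 -0.006" --pt "-1 -0.03 0 0 -0.006" --pt "-1 -0.03 0 0 -0.006" --pt "-1 -0.03 0 0 -0.006" --pt "-1 -0.03 0 0 -0.006" --pt "-1 -0.03 0 0 -0.006" --pt "-1 -0.03 -0.001 0 -0.006" --pt "-1 -0.03 -0.001 0 -0.006" --pt "-1 -0.03 -0.001 0 -0.006" --pt "-1 -0.03 -0.001 0 -0.006" --pt "-1 -0.03 -0.001 0 -0.006"

```text
clock: 6.53
eef_pos: [483.3, -100.6, 285.0]
tool_rot: [-3.089, -0.016, 1.616]
force: [0.4, -0.8, -5.1]
width: 9.4
```

```bash
python3 - <<'E'
from h import *
rows([492.4,-273,285],1.610,-1,6)
E
```

```text
from [ 483.3 -100.6  285. ] [-3.089 -0.016  1.616] d [   9.1 -172.4    0. ] dyaw -0.006
[[-1, -0.0288, 0.0002, -0.0, 0.001], [-1, -0.0288, 0.0002, -0.0, 0.001], [-1, -0.0288, 0.0003, -0.0, 0.001], [-1, -0.0288, 0.0003, -0.0, 0.001], [-1, -0.0288, 0.0003, -0.0, 0.001], [-1, -0.0288, 0.0004, -0.0, 0.001]]
```

send_rows --pt "-1 -0.022 0 -0.002 0" --pt "-1 -0.022 0 -0.002 0" --pt "-1 -0.02 0.001 -0.002 0" --pt "-1 -0.02 0.001 -0.002 0" --pt "-1 -0.015 0.001 0 0" --pt "-1 -0.01 0.001 0 0" --pt "-1 -0.01 0.001 0 0"

```text
clock: 7.12
eef_pos: [476.9, -234.2, 279.0]
tool_rot: [-3.061, -0.019, 1.6]
force: [-0.7, 0.0, -5.4]
width: 9.0
```

```bash
python3 - <<'E'
from h import *
rows([492.4,-273,285],1.610,-1,6)
E
```

```text
from [ 476.9 -234.2  279. ] [-3.061 -0.019  1.6  ] d [ 15.5 -38.8   6. ] dyaw 0.01
[[-1, -0.0065, 0.0024, -0.001, -0.002], [-1, -0.0065, 0.0024, -0.001, -0.002], [-1, -0.0065, 0.0024, -0.001, -0.002], [-1, -0.0065, 0.0024, -0.001, -0.002], [-1, -0.0065, 0.0023, -0.001, -0.002], [-1, -0.0066, 0.0023, -0.001, -0.002]]
```

send_rows --pt "-1 -0.008 0.003 -0.001 0" --pt "-1 -0.008 0.004 -0.001 0" --pt "-1 -0.007 0.004 -0.001 -0.002" --pt "-1 -0.005 0.003 -0.001 -0.002" --pt "-1 -0.003 0.002 -0.001 -0.002" --pt "-1 0 0 0 0"

```text
clock: 7.62
eef_pos: [494.6, -267.3, 279.4]
tool_rot: [-3.057, -0.022, 1.607]
force: [1.4, -0.6, -5.0]
width: 9.7
```

```bash
python3 - <<'E'
from h import *
print(read_state()['qpos'].round(3))
rows([492.4,-273,285],1.610,-1,6)
p,R,s=T(); print(R.as_matrix().round(3))
for n in ("top","scene"):
  q=get_image(n); cv2.imwrite(f"pics/{n}3.png",q["image"]); 
E
```

```text
[ 0.119  0.537  0.502  1.637 -0.243  1.12   0.725]
from [ 494.6 -267.3  279.4] [-3.057 -0.022  1.607] d [-2.2 -5.7  5.6] dyaw 0.003
[[-1, -0.0009, -0.0004, -0.0009, -0.0], [-1, -0.0009, -0.0004, -0.0009, -0.0], [-1, -0.0009, -0.0004, -0.0009, -0.0], [-1, -0.0009, -0.0004, -0.0009, -0.0], [-1, -0.0009, -0.0004, -0.0009, -0.0], [-1, -0.0009, -0.0004, -0.0009, -0.0]]
[[-0.036  0.996 -0.085]
 [ 0.999  0.038  0.019]
 [ 0.022 -0.084 -0.996]]
```

View pics/scene3.png

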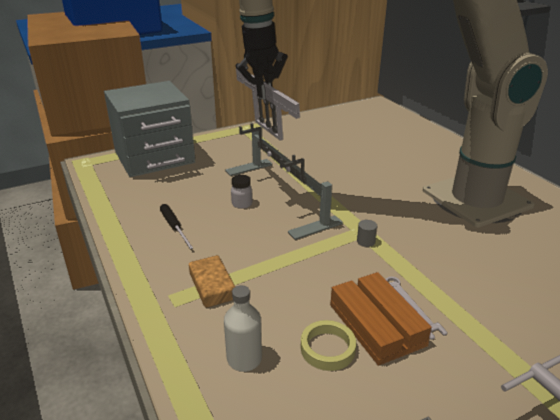

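View pics/top3.png

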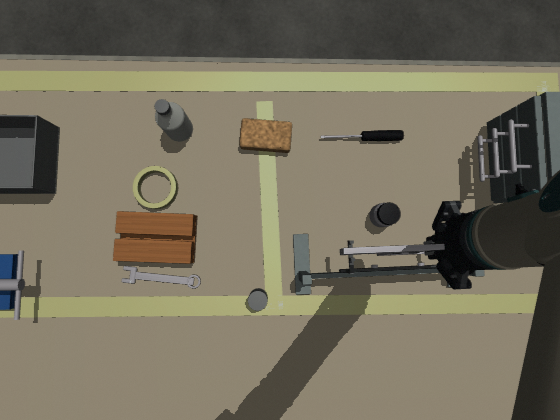

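The carrier is above the hooks, held and clear of the stand. The tool has picked up a tilt of about 0.085 rad (fingertips towards -x). I'll test whether a short out-and-back motion reduces it.

send_rows --pt "-1 0 0.01 -0.001 0" --pt "-1 0 0.012 -0.001 0" --pt "-1 0 0.012 -0.001 0" --pt "-1 0 0.012 -0.001 0" --pt "-1 0 0.006 0 0" --pt "-1 0 0 0 0"

```text
clock: 8.22
eef_pos: [546.9, -259.7, 279.0]
tool_rot: [-3.054, -0.028, 1.611]
force: [0.5, -0.2, -5.3]
width: 9.4
```

send_rows --pt "-1 0 -0.01 -0.001 0" --pt "-1 0 -0.012 -0.001 0" --pt "-1 0 -0.012 -0.001 0" --pt "-1 0 -0.012 -0.001 0" --pt "-1 0 -0.006 0 0" --pt "-1 0 0 0 0"

```text
clock: 8.72
eef_pos: [485.9, -260.5, 287.6]
tool_rot: [-3.048, -0.031, 1.611]
force: [-0.5, -0.5, -6.0]
width: 9.2
```

send_rows --pt "-1 0 0 0.005 0" --pt "-1 0 0 0.005 0" --pt "-1 0 0 0.005 0" --pt "-1 0 0 0.004 0" --pt "-1 0 0 0 0"

```text
clock: 9.13
eef_pos: [484.2, -259.6, 267.0]
tool_rot: [-3.049, -0.031, 1.611]
force: [0.9, 0.9, -5.6]
width: 9.3
```

send_rows --pt "-1 0 0 -0.008 0" --pt "-1 0.01 0 -0.008 0" --pt "-1 0.02 0 -0.004 0" --pt "-1 0.03 0 0 0" --pt "-1 0.03 0 0 0" --pt "-1 0.03 0 0 0" --pt "-1 0.03 0 0 0" --pt "-1 0.015 0 0 0" --pt "-1 0 0 0 0" --pt "-1 0 0 0 0"

```text
clock: 9.97
eef_pos: [483.1, -84.7, 299.3]
tool_rot: [-3.057, -0.031, 1.613]
force: [-0.9, -1.1, -5.2]
width: 9.1
```

```bash
python3 - <<'E'
from h import *
rows([491,-272,285],1.610,-1,6)
E
```

```text
from [483.1 -84.7 299.3] [-3.057 -0.031  1.613] d [   7.9 -187.3  -14.3] dyaw -0.003
[[-1, -0.0312, 0.0, 0.0024, 0.0], [-1, -0.0312, 0.0, 0.0024, 0.0], [-1, -0.0312, 0.0, 0.0024, 0.0], [-1, -0.0312, 0.0001, 0.0024, 0.0], [-1, -0.0312, 0.0001, 0.0024, 0.0], [-1, -0.0312, 0.0001, 0.0024, 0.0]]
```

send_rows --pt "-1 -0.01 0 0 0" --pt "-1 -0.014 0 0 0" --pt "-1 -0.014 0 0 0" --pt "-1 -0.014 0 0 0" --pt "-1 -0.014 0.001 0 0" --pt "-1 -0.014 0.001 0 0" --pt "-1 -0.014 0.001 0 0" --pt "-1 -0.014 0.001 0 0" --pt "-1 -0.014 0.001 0 0" --pt "-1 -0.014 0.001 0 0" --pt "-1 -0.014 0.001 0 0" --pt "-1 -0.01 0.001 0 0"

```text
clock: 10.97
eef_pos: [494.3, -272.0, 299.6]
tool_rot: [-3.061, -0.017, 1.595]
force: [0.5, -1.1, -5.1]
width: 9.3
```

```bash
python3 - <<'E'
from h import *
rows([491,-272,285],1.610,-1,6)
E
```

```text
from [ 494.3 -272.   299.6] [-3.061 -0.017  1.595] d [ -3.3   0.  -14.6] dyaw 0.015
[[-1, 0.0, -0.0006, 0.0024, -0.003], [-1, 0.0, -0.0006, 0.0024, -0.003], [-1, 0.0, -0.0006, 0.0024, -0.003], [-1, 0.0, -0.0006, 0.0024, -0.003], [-1, 0.0, -0.0006, 0.0024, -0.003], [-1, 0.0, -0.0006, 0.0024, -0.003]]
```

send_rows --pt "-1 0 -0.001 0.008 -0.005" --pt "-1 0 -0.001 0.012 -0.005" --pt "-1 0 0 0.014 -0.005" --pt "-1 0 0 0.014 0" --pt "-1 0 0 0.014 0" --pt "-1 0 0 0.012 0" --pt "-1 0 0 0.008 0" --pt "-1 0 0 0.004 0" --pt "-1 0 0 0 0"

```text
clock: 11.72
eef_pos: [480.2, -278.6, 208.3]
tool_rot: [-3.059, -0.015, 1.599]
force: [-0.2, -0.4, -4.8]
width: 9.2
```

```bash
python3 - <<'E'
from h import *
rows([491,-272,185],1.610,-1,6)
E
```

```text
from [ 480.2 -278.6  208.3] [-3.059 -0.015  1.599] d [ 10.8   6.6 -23.3] dyaw 0.011
[[-1, 0.001, 0.0018, 0.0039, -0.002], [-1, 0.001, 0.0018, 0.0039, -0.002], [-1, 0.001, 0.0018, 0.0039, -0.002], [-1, 0.001, 0.0018, 0.0039, -0.002], [-1, 0.001, 0.0018, 0.0039, -0.002], [-1, 0.001, 0.0018, 0.0039, -0.002]]
```

```bash
cat >> h.py <<'E'
def go(target,yaw,n=1):
    p,R,s=T(); d=R.inv().apply(np.array(target)-p)/1000/n
    dy=(yaw-s["tool_rot"][2])
    print("at",p.round(1),"rot",s["tool_rot"].round(4),"F",s["force"].round(1),"Tq",s["torque"].round(2),"rows x%d"%n,d.round(4),"roll",round(-dy/n,4))
E
python3 - <<'E'
from h import *
go([491.5,-273,192],1.610,6)
E
```

```text
at [ 480.2 -278.6  208.3] rot [-3.0593 -0.0152  1.5991] F [-0.2 -0.4 -4.8] Tq [-0.01 -0.15 -0.07] rows x6 [0.0008 0.0021 0.0026] roll -0.0018
```

send_rows --pt "-1 0.001 0.002 0.002 -0.002" --pt "-1 0.001 0.003 0.003 -0.002" --pt "-1 0.001 0.003 0.003 -0.002" --pt "-1 0.001 0.002 0.002 -0.002" --pt "-1 0 0 0.001 0" --pt "-1 0 0 0 0" --pt "-1 0 0 0 0"

```text
clock: 12.3
eef_pos: [492.5, -273.9, 197.5]
tool_rot: [-3.064, -0.014, 1.61]
force: [-0.2, 0.5, -4.7]
width: 9.2
```

```bash
python3 - <<'E'
from h import *
go([491.5,-273,185],1.610,6)
for n in ("top","scene"):
  q=get_image(n); w=cloud(q)
  m=outline_of(q,"carrier_grip")
  print(n,[(o["box"],round(o["score"],2)) for o in m][:3])
  im=q["image"]
  if n=="top": cv2.imwrite("pics/t4.png",cv2.resize(im[205:305,310:510],None,fx=4,fy=4,interpolation=cv2.INTER_CUBIC))
  else: cv2.imwrite("pics/s4.png",cv2.resize(im[60:200,220:360],None,fx=4.2,fy=4.2,interpolation=cv2.INTER_CUBIC))
E
```

```text
at [ 492.5 -273.9  197.5] rot [-3.064  -0.014   1.6097] F [-0.2  0.5 -4.7] Tq [-0.05 -0.1  -0.03] rows x6 [0.0001 0.     0.0021] roll -0.0
top [([335.1, 245.4, 423.4, 254.6], 0.61), ([154.1, 99.8, 192.5, 140.9], 0.36)]
scene [([239.9, 106.3, 298.2, 167.8], 0.67)]
```

View pics/t4.png

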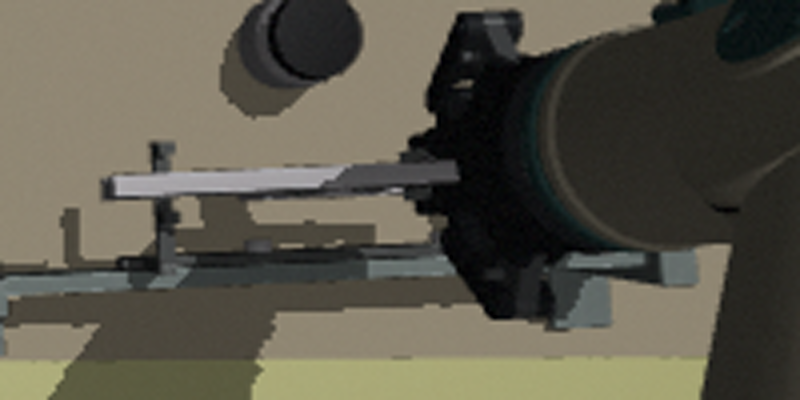

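View pics/s4.png

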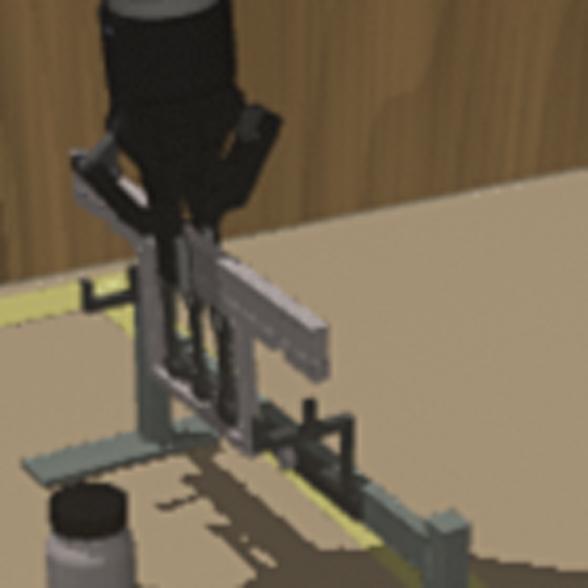

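The crops show the bar between the lips of the near (+y) hook and still above it. The frame is hanging between the hooks. Next I'll measure the +y end of the bar against the hook arms.

```bash
python3 - <<'E'
from h import *
q=get_image("top"); w=cloud(q)
S=w[243:262,325:425]; P=S.reshape(-1,3); P=P[(P[:,2]>200)&(P[:,2]<260)]
print("top",len(P),"ymax",P[:,1].max(),np.sort(P[:,1])[-8:].round(1),"z vs y",np.polyfit(P[:,1]+170,P[:,2],1),"x vs y",np.polyfit(P[:,1]+273,P[:,0],1))
q=get_image("scene"); w=cloud(q); S=w[90:165,225:310]; P=S.reshape(-1,3)
P=P[(P[:,2]>196)&(P[:,2]<260)&(P[:,0]>470)&(P[:,0]<520)&(P[:,1]>-260)]
print("scene",len(P),np.sort(P[:,1])[-8:].round(1),P[:,2].max())
p,R,s=T(); g=p-18.7*R.as_matrix()[:,2]; print("grip pt",g.round(1))
E
```

```text
top 664 ymax -123.55690025461874 [-123.8 -123.8 -123.8 -123.8 -123.7 -123.7 -123.6 -123.6] z vs y [-1.39889083e-02  2.29892652e+02] x vs y [-1.47537598e-02  4.90511322e+02]
scene 521 [-121.4 -121.4 -121.3 -120.9 -120.8 -120.6 -120.5 -119.9] 257.9463358459193
grip pt [ 493.7 -274.3  216.2]
```

send_rows --pt "-1 0 0 0.003 0" --pt "-1 0 0 0.004 0" --pt "-1 0 0 0.005 0" --pt "-1 0 0 0.005 0" --pt "-1 0 0 0.003 0" --pt "-1 0 0 0.001 0" --pt "-1 0 0 0 0"

```text
clock: 13.18
eef_pos: [489.9, -273.8, 173.9]
tool_rot: [-3.063, -0.014, 1.609]
force: [1.1, -0.1, -6.2]
width: 9.3
```

```bash
python3 - <<'E'
from h import *
go([491.8,-273,160],1.610,6)
E
```

```text
at [ 489.9 -273.8  173.9] rot [-3.063  -0.0145  1.6088] F [ 1.1 -0.1 -6.2] Tq [-0.   -0.17  0.  ] rows x6 [0.0001 0.0005 0.0023] roll -0.0002
```

send_rows --pt "-1 0 0.001 0.002 0" --pt "-1 0 0.001 0.003 0" --pt "-1 0 0.001 0.003 0" --pt "-1 0 0 0.003 0" --pt "-1 0 0 0.002 0" --pt "-1 0 0 0.001 0" --pt "-1 0 0 0 0"

```text
clock: 13.77
eef_pos: [492.4, -273.6, 158.3]
tool_rot: [-3.063, -0.014, 1.609]
force: [-0.6, -0.0, -5.5]
width: 9.2
```

```bash
python3 - <<'E'
from h import *
go([491.8,-273.5,150],1.610,6)
E
```

```text
at [ 492.4 -273.6  158.3] rot [-3.0635 -0.0142  1.6091] F [-0.6 -0.  -5.5] Tq [ 0.   -0.19 -0.05] rows x6 [0.     0.     0.0014] roll -0.0002
```

send_rows --pt "-1 0 0 0.0015 0" --pt "-1 0 0 0.002 0" --pt "-1 0 0 0.002 0" --pt "-1 0 0 0.001 0" --pt "-1 0 0 0.001 0"

```text
clock: 14.18
eef_pos: [492.0, -273.8, 150.5]
tool_rot: [-3.064, -0.014, 1.609]
force: [0.0, 0.0, -6.2]
width: 9.2
```

send_rows --pt "-1 0 0 0.001 0" --pt "-1 0 0 0.001 0" --pt "-1 0 0 0.001 0"

```text
clock: 14.43
eef_pos: [491.8, -273.8, 147.2]
tool_rot: [-3.064, -0.014, 1.609]
force: [0.5, 0.1, -6.0]
width: 9.2
```

send_rows --pt "-1 0 0 0.001 0" --pt "-1 0 0 0.001 0" --pt "-1 0 0 0.0005 0"

```text
clock: 14.68
eef_pos: [491.6, -273.8, 144.4]
tool_rot: [-3.064, -0.014, 1.609]
force: [-0.5, -0.2, -6.0]
width: 8.9
```

```bash
python3 - <<'E'
from h import *
go([491.8,-273.5,136.4],1.610,6)
E
```

```text
at [ 491.6 -273.8  144.4] rot [-3.0644 -0.0136  1.6091] F [-0.5 -0.2 -6. ] Tq [-0.04 -0.21  0.03] rows x6 [0.     0.0001 0.0013] roll -0.0002
```

The TCP is 4 mm below the height where the bar would rest if it had missed, and the force is unchanged. Both notches seem to be going over the hooks, so I'll keep lowering gently.

send_rows --pt "-1 0 0 0.001 0" --pt "-1 0 0 0.001 0" --pt "-1 0 0 0.001 0" --pt "-1 0 0 0.0005 0"

```text
clock: 15.02
eef_pos: [491.4, -273.7, 140.6]
tool_rot: [-3.065, -0.014, 1.609]
force: [-0.8, 0.8, -5.7]
width: 8.9
```

send_rows --pt "-1 0 0 0.0007 0" --pt "-1 0 0 0.0007 0" --pt "-1 0 0 0.0005 0"

```text
clock: 15.27
eef_pos: [491.2, -273.8, 138.5]
tool_rot: [-3.065, -0.013, 1.609]
force: [0.7, 0.3, -5.7]
width: 9.5
```

send_rows --pt "-1 0 0 0.0007 0" --pt "-1 0 0 0.0005 0"

```text
clock: 15.43
eef_pos: [491.1, -273.7, 137.2]
tool_rot: [-3.065, -0.013, 1.609]
force: [1.1, -0.1, -5.0]
width: 9.3
```

send_rows --pt "-1 0 0 0.0005 0" --pt "-1 0 0 0.0005 0"

```text
clock: 15.6
eef_pos: [491.2, -273.8, 136.5]
tool_rot: [-3.065, -0.014, 1.609]
force: [-0.6, 0.1, -1.2]
width: 9.4
```

```bash
python3 - <<'E'
from h import *
go([491.8,-273.5,136.4],1.610,6)
E
```

```text
at [ 491.2 -273.8  136.5] rot [-3.0649 -0.0136  1.6091] F [-0.6  0.1 -1.2] Tq [ 0.31 -0.03  0.05] rows x6 [0.     0.0001 0.    ] roll -0.0002
```

Contact came at TCP z 136.5, against 136.4 expected for fully home. The x-torque of 0.31 suggests the +y end touched first, so I'll look before going further.

```bash
python3 - <<'E'
from h import *
q=get_image("top"); w=cloud(q)
S=w[243:270,325:425]; P=S.reshape(-1,3); P=P[(P[:,2]>162)&(P[:,2]<185)&(P[:,1]>-260)]
print("top",len(P),np.sort(P[:,1])[-4:].round(1),"z(y) at -130,-240",np.polyval(np.polyfit(P[:,1],P[:,2],1),[-130,-273,-410]).round(1))
cv2.imwrite("pics/t5.png",cv2.resize(q["image"][205:305,310:510],None,fx=4,fy=4,interpolation=cv2.INTER_CUBIC))
q=get_image("scene"); cv2.imwrite("pics/s5.png",cv2.resize(q["image"][80:210,225:325],None,fx=5,fy=4.6,interpolation=cv2.INTER_CUBIC))
p,R,s=T(); w=get_image("wrist"); cv2.imwrite("pics/w5.png",w["image"])
E
```

```text
top 397 [-123.6 -123.5 -123.4 -123.2] z(y) at -130,-240 [170.5 171.8 173.1]
```

View pics/s5.png

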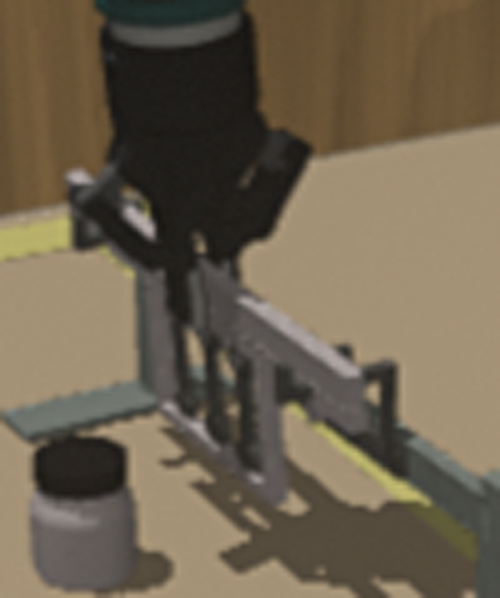

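View pics/w5.png

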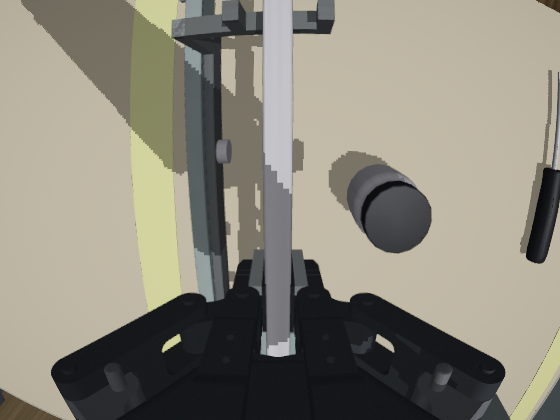

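The scene and wrist views show the bar lying between the lips of the near hook with its notch seated. The bar top measures about 171 at that hook and an extrapolated 173 at the far end (172 is home). I'll lower gently so the far end seats too.

send_rows --pt "-1 0 0 0.0005 0" --pt "-1 0 0 0.0005 0"

```text
clock: 15.92
eef_pos: [491.3, -273.8, 136.1]
tool_rot: [-3.066, -0.014, 1.609]
force: [-0.1, -0.7, -0.2]
width: 9.4
```

```bash
python3 - <<'E'
from h import *
go([491.8,-273.5,136.4],1.610,6)
E
```

```text
at [ 491.3 -273.8  136.1] rot [-3.0656 -0.0138  1.6091] F [-0.1 -0.7 -0.2] Tq [0.57 0.02 0.02] rows x6 [ 0.      0.0001 -0.0001] roll -0.0002
```

send_rows --pt "-1 0 0 0.0007 0" --pt "-1 0 0 0.0007 0"

```text
clock: 16.08
eef_pos: [491.3, -273.8, 135.9]
tool_rot: [-3.066, -0.014, 1.609]
force: [-1.2, 1.1, 5.9]
width: 8.9
```

```bash
python3 - <<'E'
from h import *
go([491.8,-273.5,136.4],1.610,6)
E
```

```text
at [ 491.3 -273.8  135.9] rot [-3.0664 -0.0142  1.6088] F [-1.2  1.1  5.9] Tq [0.93 0.37 0.06] rows x6 [ 0.0001  0.0001 -0.0001] roll -0.0002
```

send_rows --pt "-1 0 0 0.0008 0" --pt "-1 0 0 0.0008 0"

```text
clock: 16.25
eef_pos: [491.3, -273.8, 135.9]
tool_rot: [-3.067, -0.015, 1.609]
force: [-1.2, 0.7, 5.9]
width: 9.3
```

```bash
python3 - <<'E'
from h import *
go([491.8,-273.5,136.4],1.610,6)
E
```

```text
at [ 491.3 -273.8  135.9] rot [-3.0674 -0.0149  1.6087] F [-1.2  0.7  5.9] Tq [0.87 0.34 0.14] rows x6 [ 0.      0.0001 -0.0001] roll -0.0002
```

```bash
python3 - <<'E'
from h import *
q=get_image("top"); w=cloud(q)
S=w[243:270,325:425]; P=S.reshape(-1,3); P=P[(P[:,2]>162)&(P[:,2]<185)&(P[:,1]>-260)]
f=np.polyfit(P[:,1],P[:,2],1);print("top",len(P),np.sort(P[:,1])[-4:].round(1),f[0],np.polyval(f,[-130,-273,-410]).round(1))
go([491.8,-273.5,136.4],1.610,6)
E
```

```text
top 391 [-123.3 -123.2 -123.2 -123.1] -0.008552348483523523 [170.5 171.7 172.9]
at [ 491.3 -273.8  135.9] rot [-3.0675 -0.0149  1.6087] F [-2.1  1.   5.3] Tq [0.85 0.27 0.05] rows x6 [ 0.      0.0001 -0.0001] roll -0.0002
```

send_rows --pt "-1 0 0 0.0015 0" --pt "-1 0 0 0.0015 0"

```text
clock: 16.47
eef_pos: [491.3, -273.8, 135.8]
tool_rot: [-3.069, -0.016, 1.609]
force: [-3.2, 2.5, 12.5]
width: 9.4
```

```bash
python3 - <<'E'
from h import *
q=get_image("top"); w=cloud(q)
S=w[243:270,325:425]; P=S.reshape(-1,3); P=P[(P[:,2]>162)&(P[:,2]<185)&(P[:,1]>-260)]
f=np.polyfit(P[:,1],P[:,2],1);print("top",len(P),f[0],np.polyval(f,[-130,-273,-410]).round(1))
go([491.8,-273.5,136.4],1.610,6)
q=get_image("scene"); cv2.imwrite("pics/s6.png",cv2.resize(q["image"][95:185,225:315],None,fx=6,fy=6,interpolation=cv2.INTER_CUBIC))
E
```

```text
top 391 -0.005100718172748322 [170.8 171.5 172.2]
at [ 491.3 -273.8  135.8] rot [-3.0694 -0.0157  1.6085] F [-3.   2.5 10.7] Tq [1.03 0.58 0.  ] rows x6 [ 0.0001  0.0001 -0.0001] roll -0.0003
```

View pics/s6.png

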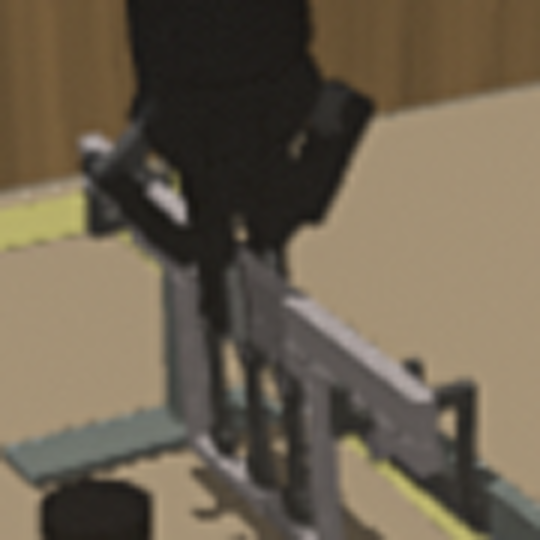

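Both hooks now carry load: about 13 N on +y and 4 N on -y, from the force and moment. Bar top heights fit home at both ends, measured on the near side and extrapolated for the far end. I'll ease the preload and open.

send_rows --pt "-1 0 0 -0.0003 0" --pt "-0.8 0 0 0 0" --pt "-0.6 0 0 0 0" --pt "-0.4 0 0 0 0" --pt "-0.2 0 0 0 0" --pt "0 0 0 0 0" --pt "0.3 0 0 0 0" --pt "0.5 0 0 0 0" --pt "0.5 0 0 0 0"

```text
clock: 17.32
eef_pos: [493.2, -275.8, 136.8]
tool_rot: [-3.073, -0.011, 1.609]
force: [0.0, -0.1, -0.2]
width: 64.2
```

```bash
python3 - <<'E'
from h import *
q=get_image("top"); w=cloud(q)
S=w[243:270,325:425]; P=S.reshape(-1,3); P=P[(P[:,2]>162)&(P[:,2]<185)&(P[:,1]>-260)]
f=np.polyfit(P[:,1],P[:,2],1);print("top",len(P),f[0],np.polyval(f,[-130,-273,-410]).round(1))
go([491.8,-273.5,136.4],1.610,6)
w=get_image("wrist"); cv2.imwrite("pics/w6.png",w["image"])
E
```

```text
top 391 -0.00715505642877415 [170.7 171.7 172.7]
at [ 493.2 -275.8  136.8] rot [-3.0735 -0.0111  1.6088] F [0.3 0.2 0.3] Tq [-0.07 -0.04 -0.02] rows x6 [ 0.0004 -0.0002  0.0001] roll -0.0002
```

View pics/w6.png

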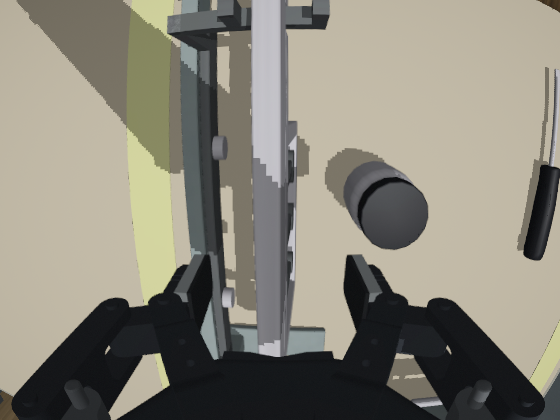

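The fingers are open and clear of the bar, and the bar has stayed seated between the lips. Now I'll withdraw upwards.

send_rows --pt "0.6 0 0 -0.004 0" --pt "0.6 0 0 -0.008 0" --pt "0.6 0 0 -0.01 0" --pt "0.6 0 0 -0.012 0" --pt "0.6 0 0 -0.012 0" --pt "0.6 0 0 -0.012 0"

```text
clock: 17.92
eef_pos: [496.1, -275.7, 198.0]
tool_rot: [-3.07, -0.013, 1.608]
force: [0.2, 0.6, -0.1]
width: 68.3
```

send_rows --pt "0.6 0 0 -0.015 0" --pt "0.6 0 0 -0.02 0" --pt "0.6 0 0 -0.02 0" --pt "0.6 0 0 -0.02 0" --pt "0.6 0 0 -0.015 0" --pt "0.6 0.01 0 -0.005 0" --pt "0.6 0.025 0 0 0" --pt "0.6 0.03 0 0 0" --pt "0.6 0.03 0 0 0" --pt "0.6 0.03 0 0 0" --pt "0.6 0.03 0 0 0" --pt "0.6 0.03 0 0 0"

```text
clock: 18.92
eef_pos: [495.4, -91.5, 311.0]
tool_rot: [-3.083, -0.002, 1.593]
force: [0.5, 0.1, -0.4]
width: 68.5
```

send_rows --pt "0.6 0.03 0 0 0" --pt "0.6 0.03 0 0 0" --pt "0.6 0.03 0 0 0" --pt "0.6 0.03 0 0 0" --pt "0.6 0.02 0 0 0" --pt "0.6 0.01 0 0 0" --pt "0.6 0 0 0 0" --pt "0.6 0 0 0 0"

```text
clock: 19.58
eef_pos: [484.6, 78.7, 312.6]
tool_rot: [-3.08, -0.009, 1.609]
force: [-0.2, -1.3, 0.4]
width: 68.5
```

```bash
python3 - <<'E'
from h import *
print(read_state()["qd"].round(3),read_state()["force"].round(1))
q=get_image("top"); w=cloud(q)
S=w[235:290,320:500]; P=S.reshape(-1,3); P=P[(P[:,2]>169)&(P[:,2]<185)]
f=np.polyfit(P[:,1],P[:,2],1);print("top",len(P),P.min(0),P.max(0),f[0],np.polyval(f,[-130,-273,-410]).round(1),np.polyfit(P[:,1],P[:,0],1))
cv2.imwrite("pics/t7.png",q["image"])
q=get_image("scene"); cv2.imwrite("pics/s7.png",cv2.resize(q["image"][90:230,215:355],None,fx=4.2,fy=4.2,interpolation=cv2.INTER_CUBIC))
E
```

```text
[-0.018 -0.005 -0.005  0.007 -0.     0.002 -0.007] [-0.2 -1.3  0.4]
top 768 [ 481.02185476 -422.64316919  169.01977512] [ 501.42459309 -124.49127337  177.02851293] -0.0008978532356008071 [171.4 171.5 171.6] [-4.03435083e-02  4.80218967e+02]
```

View pics/t7.png

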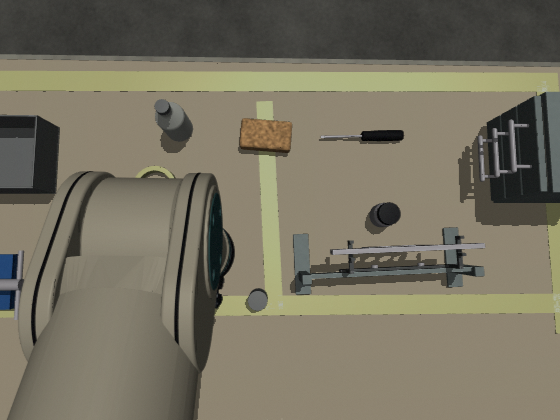

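View pics/s7.png

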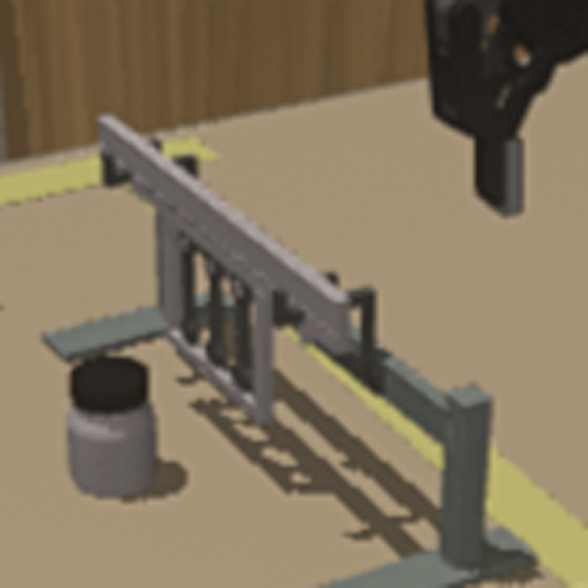

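The carrier hangs level across both hooks, from (330,252) to (484,246) in the top view. The bar top is at 171.4 to 171.6 mm along its whole length (172 is fully home). The arm is well clear and the bystanders in view have not moved, so I'm handing in.

```bash
python3 -c "
from cell import *
print(finish_job())"
```

```text
the job is handed in; nothing more can be done
None
```

The steel spanner carrier is out of its block and hanging by its top bar on both hooks, with both notches fully home. I handed the job in at about 20 s on the robot's clock, under the 69 s limit.

- **Finding the hooks:** I measured the shifted hooks in the camera images, about 16 mm to the -y side of the stand's middle. I then lowered the bar in steps of about 1 mm while watching the force. Both notches went straight over the hooks, so no sideways feeling was needed.
- **Seating:** First contact came at the fully-home height, with the +y end touching first. I pressed gently, at most about 18 N on the stand, until force and moment showed load on both hooks. Only then did I let go.
- **Last checks:** With the arm withdrawn, the bar top measured 171.4 to 171.6 mm along its whole length, against 172 mm for fully home. It was in line with the stand, and the robot was touching nothing. The other things looked unmoved, but the arm hid the wrench and most of the tape roll in the final top view. The last picture showing both of those clearly was during the carry.
- **What was off:** The tool picked up about 5° of tilt during the carry that I could not fully remove, so the carrier was a little tilted when I let go; the final scene view shows it hanging straight. Before release, the extrapolated height of the far (-y) end read up to 1 mm high. That had gone in the final measurement.

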